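# Find the full blade tin by its weight and hold it to the code scanner

### The job

I am changing the tape cutter's blades: one of the three identical shut blade tins in the wooden holder is full, the other two are nearly used up. Heft them, keep them upright without dropping any, and leave the two light ones standing in pockets of the holder; then book out the full one by holding it upright with its code label squarely facing the scanner window, centred, about 8 cm away, and finish while still holding it there steadily. Show the scanner no other tin, and do not disturb the bottle, tape measure, brush and bolt.

Things in the scene. Friction and masses are not known exactly. Their poses are not given: they have to be found in the camera images.
- tin_a_mid (a point): centre, half-way up, of a flat grey blade tin standing on its short end in a pocket: 57 wide (63 over lip and hinge), 91 tall, 20 thick; the lid stays shut. Axes as it stands: x along its width, y up, z out of the lid; all three lids face the scanner's end of the holder. They look the same: one, full, weighs 0.45-0.57 kg; the others, nearly used up, 0.14-0.25 kg each; which is which changes
- tin_b_mid (a point): centre, half-way up, of a flat grey blade tin standing on its short end in a pocket: 57 wide (63 over lip and hinge), 91 tall, 20 thick; the lid stays shut. Axes as it stands: x along its width, y up, z out of the lid; all three lids face the scanner's end of the holder. They look the same: one, full, weighs 0.45-0.57 kg; the others, nearly used up, 0.14-0.25 kg each; which is which changes
- tin_c_mid (a point): centre, half-way up, of a flat grey blade tin standing on its short end in a pocket: 57 wide (63 over lip and hinge), 91 tall, 20 thick; the lid stays shut. Axes as it stands: x along its width, y up, z out of the lid; all three lids face the scanner's end of the holder. They look the same: one, full, weighs 0.45-0.57 kg; the others, nearly used up, 0.14-0.25 kg each; which is which changes
- tin_a_label (a point): Centre of the paper code label (38 x 26 mm, black bars) on the lid of that tin, 12 mm below the tin's centre and 11 mm in front of it towards the lid; z points out of the lid, y up
- tin_b_label (a point): Centre of the paper code label (38 x 26 mm, black bars) on the lid of that tin, 12 mm below the tin's centre and 11 mm in front of it towards the lid; z points out of the lid, y up
- tin_c_label (a point): Centre of the paper code label (38 x 26 mm, black bars) on the lid of that tin, 12 mm below the tin's centre and 11 mm in front of it towards the lid; z points out of the lid, y up
- scanner_window (a point): centre of the dark red upright window (56 x 60 mm) of a hands-free code scanner on a round foot (100 mm across), 180 mm above the table; fixed in place; head 74 wide, 84 high, its top 222 mm above the table. It reads a label held square in front of it up to 130 mm away. The window looks along the MINUS x axis of this point; z is up
- pocket_1 (a point): middle of the floor, 10 mm above the table, of a pocket in the pale wooden holder (block 92 x 208 mm, top 35 mm above the table, fixed in place). Pocket 67 x 24 mm, 25 deep, rim bevelled 3 mm; pockets lie 72 mm apart along y of this point; a seated tin's centre is 46 mm above this point
- pocket_2 (a point): middle of the floor, 10 mm above the table, of a pocket in the pale wooden holder (block 92 x 208 mm, top 35 mm above the table, fixed in place). Pocket 67 x 24 mm, 25 deep, rim bevelled 3 mm; pockets lie 72 mm apart along y of this point; a seated tin's centre is 46 mm above this point
- pocket_3 (a point): middle of the floor, 10 mm above the table, of a pocket in the pale wooden holder (block 92 x 208 mm, top 35 mm above the table, fixed in place). Pocket 67 x 24 mm, 25 deep, rim bevelled 3 mm; pockets lie 72 mm apart along y of this point; a seated tin's centre is 46 mm above this point
- tape_reel_low (a point): lowest point of the white tape reel of the taping machine (176 mm across, 20 thick, square to x, fixed) that hangs high over the middle of the table: keep the arm clear of it
- oiler: small yellow dropper bottle with a white spout, 35 mm across, 105 tall; loose; origin at its underside
- tape_measure: grey pocket tape measure, 32 x 65 x 54 mm, loose; origin at its underside
- dust_brush: brown-handled brush lying flat, 40 x 164 x 12 mm, loose; origin at its underside
- wing_bolt: bolt with a round black head standing head down, 20 mm across, 28 tall, loose; origin at its underside
Mind the look-alikes: they are no part of the job. Leave any purple look-alike of the part that bears tin_b_mid alone.

How it is judged:
By the outcome, as a careful person would: the job done as asked, in the order asked, and still so for the second after the job is handed in, while the arm keeps its last pose, push and grip.
It also fails if it takes over 72 s, if anything falls off the work surface, if the arm or the gripper's body presses on something with over 40 N, if the wrist force passes 120 N, or if a joint passes its speed limit or range.

### The arm

A 6-joint arm with a two-finger parallel gripper is mounted at the origin on a cart in front of the work surface, level with it; the furniture and walls round the work are solid. World frame = base frame: x ahead of the robot, y to its left, z up, the work surface at z = 0. Lengths are in mm, angles in rad, forces in N, time in s.
With the tool pointing down it reaches from about 275 to 1000 mm from the base axis. Payload 8.4 kg.
Tool frame: the origin (TCP) lies between the finger pads; the fingertips stand r.tips_ahead ahead of it and the grasp point (between the pads) lies 6 mm ahead of it (r.tips_ahead is the distance from the TCP to the fingertips, in mm); z points along the fingers, y is the line along which they close (so a half turn about z gives the same grasp; the last joint's range is limited). The gripper opens to 85 mm and grips with 20 to 120 N. Pads are 22 mm wide; open, the fingers measure 114 mm over their backs; the gripper's body (76 mm by 85 mm) begins 54 mm behind the grasp point. The pads swing forward as they close: fully open they stand 13 mm farther back than shut.
Start: joints at [-1.283, 0.353, 1.633, -0, 1.155, -0.002], TCP at [178.599, -598.941, 256.281] pointing down, gripper open.
Joint ranges: [-2.63, 2.63], [-0.92, 2.1], [0.06, 2.66], [-1.3, 4.44], [0, 2.69], [-3.02, 3.02]. Speed limits (rad/s): [2.22, 2.22, 2.79, 3.14, 3.14, 3.14].

### API

Orientations are given as [roll, pitch, yaw] about the fixed x, y, z axes, in that order (R = Rz(yaw) Ry(pitch) Rx(roll)).
In Python, from rig import r gives the robot as it stands.
- The arm moves only by the tool carry_out, never from a script. Its arguments are lists of equal length, an entry for each row: "delta_pos": the shift along the tool's x, y, z in m, a list of three; "rot": the turn, a rotation vector about the tool's x, y, z in degrees, a list of three. A call has 1 to 8 rows; each row is the pose to reach, as a shift and turn from the pose commanded when the call began, along the tool's axes at that moment; what a row does not reach only later rows make up. A row lasts 1/8 s, in which the tool goes at most 62.5 mm and 10.7 degrees, less where a joint would pass 70% of its speed; a pose out of reach is approached as far as the arm can. A call with a gripper value outside its range is refused whole. "claw" is the finger opening in m, from 0 to 0.0854, set as the call begins (left out, the last holds). The fingers move at their own pace and stop on an object; "grip_force" is the grip in N (left out, the last holds). Time passes only in rows, so rows that repeat a pose let the fingers close. It gives the time, the measured TCP pose, the force, the opening and the grip force at its end, in the units of the state.
- r.sense(): the state, without advancing time (a new reading comes with each control period).
- r.grab_frame(name): name is "scene" or "top"; returns the picture (420x560x3 uint8, blue, green, red); there is no depth.
- r.camera_info(name): a dict with "fx", "fy", "cx", "cy" (pixels), "pose" (4x4, takes a point from camera to world coordinates). Camera axes: x right, y down, z forward; pixel columns grow to the right and rows downward; lengths in mm; the calibration is good to about 2 mm. A picture is of the moment at which its call begins. camera_info takes no time and is no camera call.
- r.sign_off(): hands the job in; it is judged then, once.
Trained networks look in the newest picture that a camera, given by its name, has taken for a name from the list of things; names that differ only in an ending like _2 or _b are one class to them, and where a whole thing is asked for, a point or a joint stands for the part that bears it (a point fixed in the world has none). Each returns a list of dicts, best first, with "p" (0 to 1); they miss things now and then, are a little off and sometimes report something else, mostly with a low value. They report only what shows in the picture. A call takes as long as a camera call. They do not tell look-alikes from the thing itself.
- r.recognise(thing, camera): "box" ([left, top, right, bottom] in pixels, round what is visible of it).
- r.cut_out(thing, camera): "mask" (420x560 bool, what is visible of it) and "box" ([left, top, right, bottom] in pixels, round what is visible of it).
The state is a dict: "clock": time; "qpos": joint angles; "qvel": joint speeds; "joint_efforts": joint torques, N m; "eef_pos": TCP position; "tcp_rot": TCP orientation; "contact_force": force on the tool from outside, world axes, zero at the start; "wrist_torque": the same for the moment, N m; "opening": opening from 0.0 (shut) to 1.0 (fully open); "grasp_force": force on a finger pad.
Only numpy, scipy, OpenCV 4.12 (cv2) and the standard library are available. Lean on these libraries where they do the work, as an engineer would, in place of code of your own. Each camera call takes 0.05 s, during which the arm holds its last target. There are 200 camera calls.

## Working session

There is one attempt and no reset: what is moved stays moved. The work goes in short steps, Python scripts to look and compute and a tool call to move; the robot and the scene stay as the last step left them, time stands still between calls to the robot, and variables do not carry over. Pictures are saved under pics/ and viewed, at most 10 in all, crops included, and the job is handed in when it is done.

Besides the shell and the picture viewer there is one more tool, called after "Call:" as name(argument=value, ...) on one line, values as JSON. carry_out: Moves the arm, as the interface text tells. Its arguments: {"type":"object","properties":{"delta_pos":{"type":"array","items":{"type":"array","items":{"type":"number"}}},"rot":{"type":"array","items":{"type":"array","items":{"type":"number"}}},"claw":{"type":"number"},"grip_force":{"type":"number"}},"required":["delta_pos","rot"]}

```bash
mkdir -p pics; ls; python3 - <<'E'
from rig import r
import cv2,numpy as np
print(r.sense(), r.tips_ahead)
for n in("scene","top"):
    im=r.grab_frame(n); cv2.imwrite(f"pics/{n}0.png",im)
    c=r.camera_info(n); print(n,c["fx"],c["fy"],c["cx"],c["cy"],np.round(c["pose"],3).tolist())
    for t in("tin_a_mid","tin_a_label","scanner_window","pocket_1","oiler","tape_measure","dust_brush","wing_bolt","tape_reel_low"):
        try: print(n,t,[(np.round(d["box"]).tolist(),round(d["p"],2)) for d in r.recognise(t,n)])
        except Exception as e: print(n,t,e)
E
```

```text
pics
{'clock': 0.0, 'qpos': array([-1.28338683e+00,  3.53673627e-01,  1.63413084e+00,  2.63058800e-05,
        1.15518477e+00, -2.43937614e-03]), 'qvel': array([-1.90478966e-03,  1.35748509e-03,  4.01723927e-04,  1.57008705e-03,
        1.45488162e-05, -3.28773106e-04]), 'joint_efforts': array([-1.17399992e-03, -6.05250120e+01, -3.42067158e+01,  3.40486474e-05,
        9.42953717e-03, -1.03868769e-05]), 'eef_pos': array([ 178.48986977, -598.51645287,  255.54714576]), 'tcp_rot': array([-3.14019613e+00, -2.74583119e-05,  2.89838218e-01]), 'contact_force': array([-0.54612203, -0.5054525 ,  0.10577739]), 'wrist_torque': array([0.00167789, 0.00294907, 0.00979904]), 'grasp_force': 0.0, 'opening': 1.003417326392456} 25.0
scene 541.706500806374 541.706500806374 285.8553599529958 207.33856323838359 [[0.593, -0.337, 0.731, -573.337], [-0.805, -0.231, 0.546, -853.04], [-0.016, -0.913, -0.408, 895.613], [0.0, 0.0, 0.0, 1.0]]
scene tin_a_mid [([312.0, 311.0, 341.0, 340.0], 0.71)]
scene tin_a_label [([312.0, 306.0, 340.0, 343.0], 0.73)]
scene scanner_window [([356.0, 219.0, 392.0, 298.0], 0.55), (
[... 656 characters left out ...]
03], [0.0, 0.0, 0.0, 1.0]]
top tin_a_mid [([318.0, 256.0, 341.0, 266.0], 0.68)]
top tin_a_label [([307.0, 144.0, 343.0, 183.0], 0.68), ([318.0, 258.0, 341.0, 267.0], 0.42)]
top scanner_window [([307.0, 143.0, 345.0, 186.0], 0.87), ([309.0, 206.0, 342.0, 275.0], 0.5)]
top pocket_1 [([311.0, 208.0, 342.0, 274.0], 0.55)]
top oiler [([277.0, 201.0, 288.0, 214.0], 0.47), ([198.0, 208.0, 239.0, 250.0], 0.22)]
top tape_measure [([248.0, 259.0, 267.0, 272.0], 0.46)]
top dust_brush [([200.0, 208.0, 238.0, 248.0], 0.91)]
top wing_bolt []
top tape_reel_low it knows: dust_brush, oiler, pocket, scanner_window, tape_measure, tin_a_label, tin_a_mid, tin_b_label, tin_b_mid, tin_c_label, tin_c_mid, wing_bolt
```

```bash
python3 - <<'E'
import cv2,numpy as np
s=cv2.imread("pics/scene0.png")[200:370,190:420];t=cv2.imread("pics/top0.png")[130:290,180:370]
s=cv2.resize(s,None,fx=3.4,fy=3.4,interpolation=cv2.INTER_CUBIC);t=cv2.resize(t,None,fx=3.7,fy=3.7,interpolation=cv2.INTER_CUBIC)
cv2.imwrite("pics/s1.png",s);cv2.imwrite("pics/t1.png",t);print(s.shape,t.shape)
E
```

```text
(578, 782, 3) (592, 703, 3)
```

View pics/scene0.png

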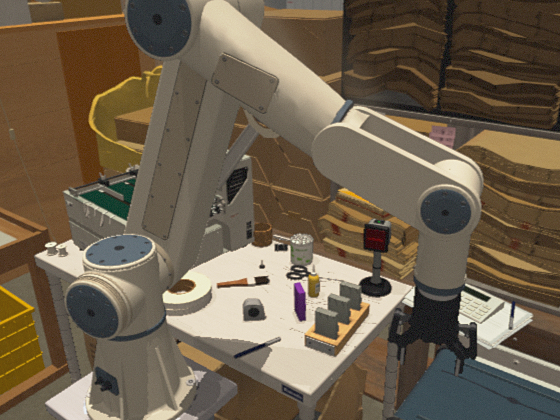

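View pics/s1.png

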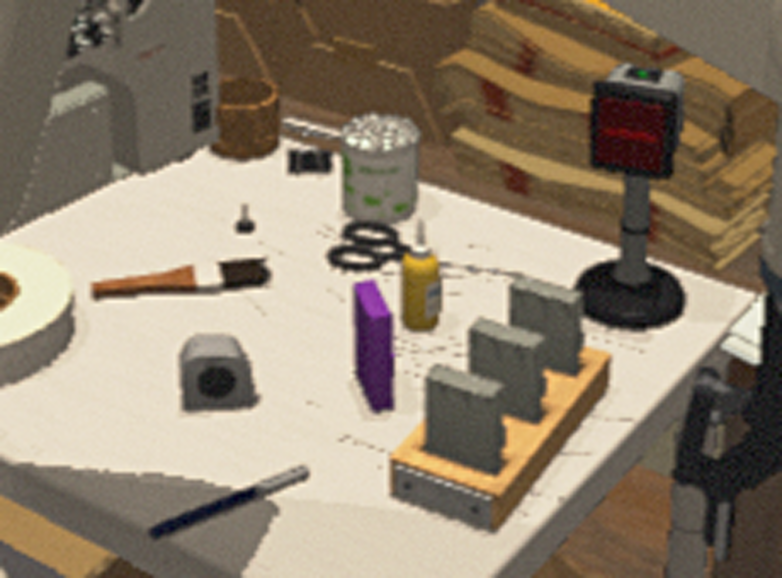

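View pics/t1.png

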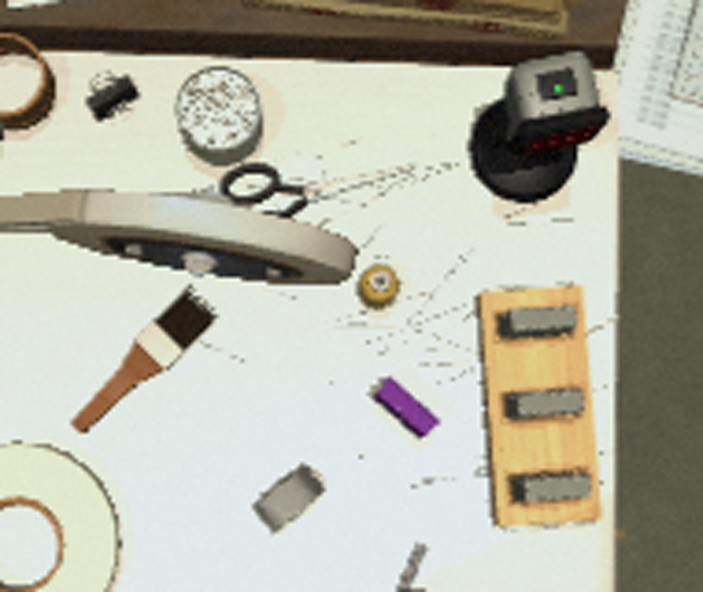

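The three grey tins stand in the wooden holder (scene about (340,320), top about (326,240)). The purple look-alike at scene (300,302) isn't part of the job. The scanner's red window is at scene (377,238). Next I'll fit the holder and scanner poses from both views.

```bash
cat > h.py <<'E'
import cv2,numpy as np
from rig import r
CI={n:r.camera_info(n) for n in("scene","top")}
def proj(n,P):
    c=CI[n];T=np.linalg.inv(c["pose"]);q=np.atleast_2d(P)@T[:3,:3].T+T[:3,3]
    return np.c_[c["fx"]*q[:,0]/q[:,2]+c["cx"],c["fy"]*q[:,1]/q[:,2]+c["cy"]]
def ray(n,u,v,z):
    c=CI[n];d=c["pose"][:3,:3]@[(u-c["cx"])/c["fx"],(v-c["cy"])/c["fy"],1];o=c["pose"][:3,3]
    return o+d*(z-o[2])/d[2]
def box(cx,cy,cz,sx,sy,sz,pose):
    x,y,a=pose;P=np.array([[cx+i*sx/2,cy+j*sy/2,cz+k*sz/2] for i in(-1,1) for j in(-1,1) for k in(-1,1)])
    R=np.array([[np.cos(a),-np.sin(a),0],[np.sin(a),np.cos(a),0],[0,0,1]]);return P@R.T+[x,y,0]
S=8
def fill(n,boxes,roi):
    u0,v0,u1,v1=roi;m=np.zeros(((v1-v0)*S,(u1-u0)*S),np.uint8)
    for b in boxes:
        p=((proj(n,b)-[u0,v0]+.5)*S).astype(np.int32);cv2.fillConvexPoly(m,cv2.convexHull(p),1)
    return cv2.resize(m.astype(np.float32),(u1-u0,v1-v0),interpolation=cv2.INTER_AREA)
E
cat > fit.py <<'E'
from h import *
from scipy.optimize import minimize
im={n:cv2.imread(f"pics/{n}0.png") for n in CI}
roi={"scene":(300,270,380,365),"top":(302,198,354,284)}
def holder(p): return [box(0,0,17.5,92,208,35,p)]+[box(0,k*72,55.5,60,20,91,p) for k in(-1,0,1)]
M={}
for n,(a,b,c,d) in roi.items():
    g=im[n][b:d,a:c];hsv=cv2.cvtColor(g,cv2.COLOR_BGR2HSV);
    L=np.median(g.reshape(-1,3),0)
    H,Sx,V=[hsv[...,i].astype(int) for i in range(3)]
    m=((H<28)&(Sx>75)&(V>90))|(V<140)
    m=cv2.morphologyEx(m.astype(np.uint8),cv2.MORPH_OPEN,np.ones((3,3)))
    k,l,st,_=cv2.connectedComponentsWithStats(m);m=(l==1+np.argmax(st[1:,4])).astype(np.uint8)
    m=cv2.morphologyEx(m,cv2.MORPH_CLOSE,np.ones((3,3)));M[n]=m;print(n,m.sum())
def cost(p): return sum(np.abs(fill(n,holder(p),roi[n])-M[n]).sum() for n in M)
p0=np.array([*ray("top",326,241,35)[:2],0.05]);print(p0)
res=minimize(cost,p0,method="Nelder-Mead",options=dict(initial_simplex=p0+np.array([[0,0,0],[15,0,0],[0,15,0],[0,0,.1]])))
print(res.x,res.fun,[np.abs(fill(n,holder(res.x),roi[n])-M[n]).sum() for n in M])
for n,z in roi.items():
  a,b,c,d=z;o=cv2.resize(im[n],None,fx=6,fy=6,interpolation=cv2.INTER_CUBIC)
  for bx in holder(res.x): 
    q=((proj(n,bx)+.5)*6).astype(int)
    for i in range(8):
      for k in(1,2,4):
        if not i&k: cv2.line(o,q[i].tolist(),q[i|k].tolist(),(0,255,0),1)
  cs,_=cv2.findContours(cv2.resize(M[n],None,fx=6,fy=6,interpolation=0),0,2);cv2.drawContours(o,cs,-1,(255,0,0),1,offset=(a*6,b*6))
  cv2.imwrite(f"pics/f_{n}.png",o[b*6:d*6,a*6:c*6])
A=cv2.imread("pics/f_scene.png")[:510];B=cv2.imread("pics/f_top.png")[:510]
cv2.imwrite("pics/fit.png",np.hstack([A,B])[:, :800]);print(A.shape,B.shape)
# red window
for n,(a,b,c,d) in {"scene":(350,205,400,260),"top":(300,140,350,190)}.items():
    g=im[n][b:d,a:c].astype(int);m=((g[...,2]>60)&(g[...,2]>2.2*g[...,1])).astype(np.uint8)
    k,l,st,ce=cv2.connectedComponentsWithStats(m)
    i=1+np.argmax(st[1:,4]);cs,_=cv2.findContours((l==i).astype(np.uint8),0,1)
    print(n,st[i],ce[i]+[a,b],cv2.minAreaRect(cs[0]),cv2.approxPolyDP(cs[0],2.5,True)[:,0].tolist())
E
python3 fit.py
```

```text
scene 2977
top 1575
[ 4.58958384e+02 -2.45676612e+02  5.00000000e-02]
[ 4.03699618e+02 -1.91612273e+02  1.10742720e-01] 3280.390625 [np.float32(2061.5156), np.float32(1218.875)]
(510, 480, 3) (510, 312, 3)
scene [17 32 16  5 45] [374.91111111 238.97777778] ((24.621620178222656, 33.77027130126953), (15.289106369018555, 2.959181785583496), 9.462322235107422) [[17, 33], [32, 36]]
top [39 24  1  1  1] [339. 164.] ((39.0, 24.0), (0.0, 0.0), 0.0) [[39, 24]]
```

View pics/fit.png

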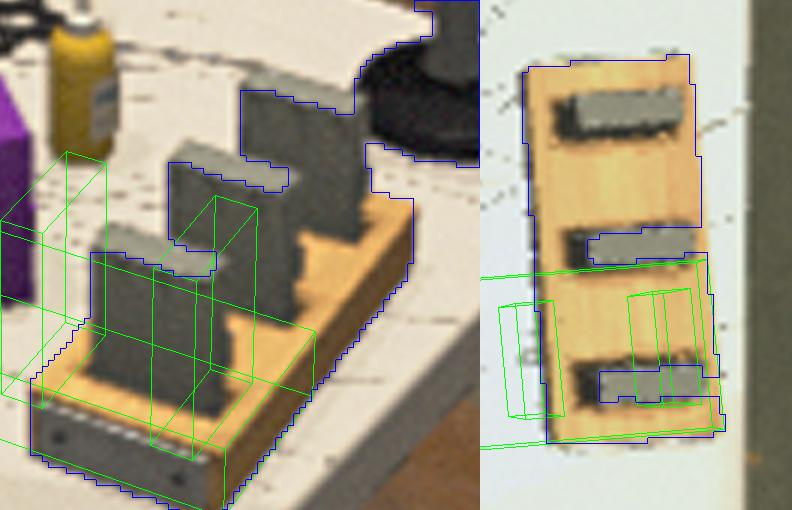

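```bash
sed -i 's/V<140)$/V<172)\n    if n=="scene": m[:299-b,361-a:]=0/; s/0.05\])/1.62])/; s/Sx>75/Sx>60/; s/>60)&(g\[...,2\]>2.2/>38)\&(g[...,2]>1.7/; s/^A=.*$/A=cv2.imread("pics\/f_scene.png")[:510];B=cv2.imread("pics\/f_top.png")[:510]/' fit.py
cat >> fit.py <<'E'
C=cv2.resize(im["scene"][210:260,355:400],None,fx=8,fy=8,interpolation=cv2.INTER_CUBIC);D=cv2.resize(im["top"][135:190,300:350],None,fx=8,fy=8,interpolation=cv2.INTER_CUBIC)
cv2.imwrite("pics/scan.png",np.hstack([C,D[:400]]))
np.save("holder.npy",res.x)
E
python3 fit.py
```

```text
scene 2827
top 1896
[ 458.95838392 -245.67661193    1.62      ]
[ 464.38060409 -244.12284847    1.67092267] 207.40625 [np.float32(142.17188), np.float32(65.234375)]
(510, 480, 3) (510, 312, 3)
scene [ 15  24  21  22 363] [375.03856749 238.88429752] ((24.82000160217285, 33.76000213623047), (19.940412521362305, 19.940412521362305), 8.13010311126709) [[17, 24], [15, 40], [33, 45], [34, 26]]
top [28 28  4  1  4] [329.5 168. ] ((29.5, 28.0), (3.0, 0.0), 180.0) [[28, 28], [31, 28]]
```

View pics/fit.png

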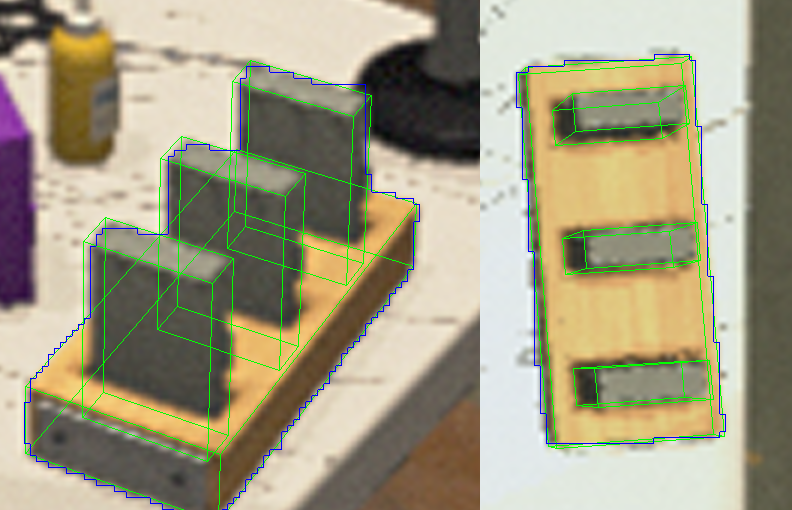

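View pics/scan.png

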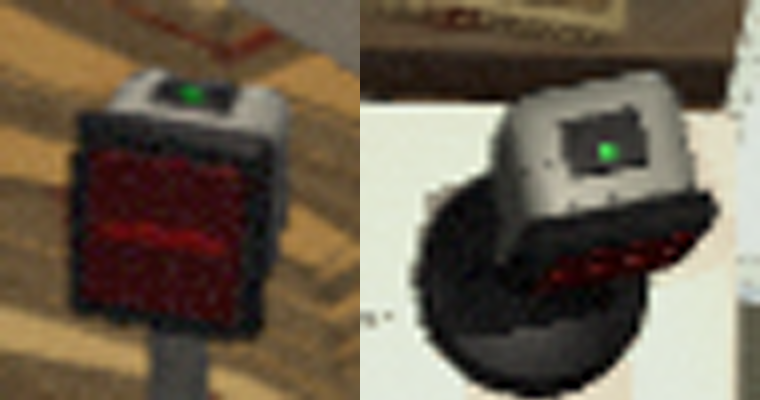

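```bash
cat > scan.py <<'E'
from h import *
from scipy.optimize import least_squares
def win(p,w=56,h=60):
    x,y,a=p; t=np.array([np.sin(a),-np.cos(a),0]) # image right when facing window (-x look): right = -y local
    c=np.array([x,y,180.]);return np.array([c-t*w/2+[0,0,h/2],c+t*w/2+[0,0,h/2],c+t*w/2-[0,0,h/2],c-t*w/2-[0,0,h/2]]),c-t*w/2,c+t*w/2
s=lambda P,o:(np.array(P)+.5)/8-.5+o
oS=s([[92,148],[245,165],[235,322],[82,298]],[355,210]);oT=s([[175,289],[330,239]],[300,135])
def f(p):
    q,l,rr=win(p);return np.r_[(proj("scene",q)-oS).ravel(),(proj("top",[l,rr])-oT).ravel()]
R=least_squares(f,[680,-260,.3]);print(R.x,np.round(R.fun,1))
R2=least_squares(lambda p:f(p)[:8],R.x);print("scene only",R2.x,np.round(R2.fun,1));R3=least_squares(lambda p:f(p)[8:],R.x);print("top only",R3.x)
# scanner foot, purple, reel probes
print("reel right edge rays", [ray("top",275,198,z).round() for z in(300,400,500,600)])
import sys
T=[]
for (n,u,v) in (("scene",300,303),("scene",313,296)): print(n,ray(n,u,v,50).round())
E
python3 scan.py
```

```text
[ 6.73893522e+02 -2.36260405e+02  3.31737051e-01] [-0.4  0.3  0.3  0.6  0.3 -0.2 -0.1  0.3  0.6 -0.6 -1.1  0.3]
scene only [ 6.75144786e+02 -2.35419407e+02  2.95594016e-01] [-0.4 -0.   0.2  0.5  0.2 -0.3 -0.  -0.1]
top only [ 6.73459942e+02 -2.36960005e+02  3.46350516e-01]
reel right edge rays [array([559., -68., 300.]), array([545., -65., 400.]), array([531., -63., 500.]), array([518., -60., 600.])]
scene [ 446. -134.   50.]
scene [ 495. -144.   50.]
```

Fits: the holder is centred at (464,-244) with lids facing +x at about 5.7°, and the window is at (674,-236) with yaw about 0.32. The tin overlay matches the three grey tins, so I'll move above the nearest one.

Call:
carry_out(delta_pos=[[0.038,-0.034,0.008],[0.076,-0.068,0.016],[0.114,-0.102,0.025],[0.152,-0.136,0.033],[0.19,-0.17,0.041],[0.228,-0.204,0.05],[0.266,-0.238,0.058],[0.3045,-0.2718,0.066]], rot=[[0,0,-9.9],[0,0,-19.8],[0,0,-29.7],[0,0,-39.6],[0,0,-49.4],[0,0,-59.3],[0,0,-69.2],[0,0,-79.1]], claw=0.045, grip_force=30)

```text
clock: 1.9
eef_pos: [393.6, -250.1, 190.3]
tcp_rot: [3.141, 0.001, 1.676]
contact_force: [-0.3, -0.2, 0.4]
opening: 0.528
grasp_force: 0.0
```

Call:
carry_out(delta_pos=[[0,0,0],[0,0,0]], rot=[[0,0,0],[0,0,0]])

```text
clock: 2.15
eef_pos: [392.8, -251.7, 190.5]
tcp_rot: [3.142, 0.0, 1.67]
contact_force: [-1.1, 0.3, 0.6]
opening: 0.525
grasp_force: 0.0
```

```bash
python3 - <<'E'
from h import *
s=r.sense();print(s["clock"],s["eef_pos"],s["tcp_rot"],s["contact_force"],s["opening"],s["qpos"])
a=r.grab_frame("scene");b=r.grab_frame("top");cv2.imwrite("pics/scene2.png",a);cv2.imwrite("pics/top2.png",b)
A=cv2.resize(a[200:360,280:400],None,fx=3.5,fy=3.5,interpolation=cv2.INTER_CUBIC);B=cv2.resize(b[120:280,240:360],None,fx=3,fy=3.5,interpolation=cv2.INTER_CUBIC)
cv2.imwrite("pics/v2.png",np.hstack([A,B]))
E
```

```text
2.15 [ 392.84888665 -251.67532433  190.47676794] [3.14151025e+00 4.96348691e-04 1.67006344e+00] [-1.13049459  0.3017444   0.56536492] 0.524932202557621 [-5.72753713e-01  1.88644894e-01  2.02694311e+00 -4.21928511e-04
  9.25631195e-01 -6.71767192e-01]
```

View pics/v2.png

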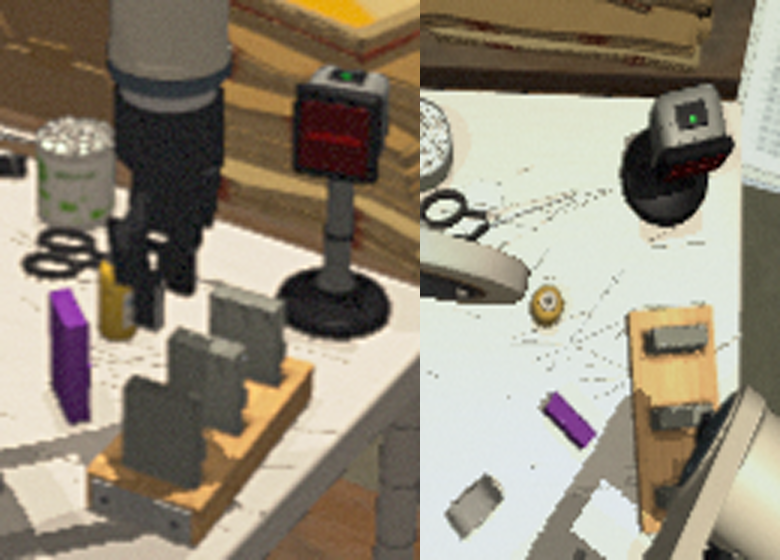

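Call:
carry_out(delta_pos=[[0,0,0.02],[0,0,0.04],[0,0,0.06],[0,0,0.075],[0,0,0.087],[0,0,0.095],[0,0,0.095]], rot=[[0,0,0],[0,0,0],[0,0,0],[0,0,0],[0,0,0],[0,0,0],[0,0,0]])

```text
clock: 3.12
eef_pos: [392.5, -251.4, 94.9]
tcp_rot: [-3.141, -0.0, 1.67]
contact_force: [-0.2, 0.5, 0.2]
opening: 0.53
grasp_force: 0.0
```

Call:
carry_out(delta_pos=[[0,0,0],[0,0,0],[0,0,0],[0,0,0],[0,0,0]], rot=[[0,0,0],[0,0,0],[0,0,0],[0,0,0],[0,0,0]], claw=0.01, grip_force=30)

```text
clock: 3.75
eef_pos: [393.0, -251.6, 95.7]
tcp_rot: [3.141, 0.0, 1.67]
contact_force: [0.1, 0.4, 6.2]
opening: 0.222
grasp_force: 34.7
```

Call:
carry_out(delta_pos=[[0,0,-0.004],[0,0,-0.01],[0,0,-0.016],[0,0,-0.019],[0,0,-0.019],[0,0,-0.019]], rot=[[0,0,0],[0,0,0],[0,0,0],[0,0,0],[0,0,0],[0,0,0]])

```text
clock: 4.5
eef_pos: [392.6, -251.4, 114.2]
tcp_rot: [-3.141, -0.0, 1.67]
contact_force: [-0.4, -0.8, -2.6]
opening: 0.223
grasp_force: 33.6
```

Call:
carry_out(delta_pos=[[0,0,0],[0,0,0]], rot=[[0,0,0],[0,0,0]])

```text
clock: 4.75
eef_pos: [392.6, -251.4, 114.2]
tcp_rot: [-3.141, -0.0, 1.67]
contact_force: [0.9, 1.1, -1.8]
opening: 0.225
grasp_force: 33.6
```

The near tin reads about 2.2 N, so it's a light one. I'll put it back and go on to the middle one.

Call:
carry_out(delta_pos=[[0,0,0.006],[0,0,0.012],[0,0,0.017],[0,0,0.019],[0,0,0.019]], rot=[[0,0,0],[0,0,0],[0,0,0],[0,0,0],[0,0,0]])

```text
clock: 5.38
eef_pos: [392.6, -251.4, 95.7]
tcp_rot: [-3.141, -0.0, 1.67]
contact_force: [-2.3, 2.5, 10.7]
opening: 0.223
grasp_force: 35.4
```

Call:
carry_out(delta_pos=[[0,0,0],[0,0,0],[0,0,0]], rot=[[0,0,0],[0,0,0],[0,0,0]], claw=0.045)

```text
clock: 5.75
eef_pos: [392.8, -251.5, 95.2]
tcp_rot: [3.142, 0.0, 1.67]
contact_force: [0.6, -0.1, -0.2]
opening: 0.529
grasp_force: 0.0
```

Call:
carry_out(delta_pos=[[0,0,-0.01],[0,0,-0.03],[0,0,-0.05],[0,0,-0.06],[0,0.02,-0.06],[0,0.045,-0.06],[0,0.065,-0.06],[0,0.072,-0.06]], rot=[[0,0,0],[0,0,0],[0,0,0],[0,0,0],[0,0,0],[0,0,0],[0,0,0],[0,0,0]])

```text
clock: 6.75
eef_pos: [465.8, -244.0, 154.7]
tcp_rot: [-3.141, -0.0, 1.671]
contact_force: [-0.1, 0.0, -0.2]
opening: 0.528
grasp_force: 0.0
```

```bash
python3 - <<'E'
from h import *
s=r.sense();print(s["clock"],s["eef_pos"],s["tcp_rot"],s["contact_force"],s["opening"])
a=r.grab_frame("scene");cv2.imwrite("pics/scene3.png",a)
cv2.imwrite("pics/v3.png",cv2.resize(a[210:360,280:400],None,fx=4,fy=4,interpolation=cv2.INTER_CUBIC))
E
```

```text
6.75 [ 465.76070347 -243.98491571  154.72664145] [-3.14128409e+00 -2.21908003e-04  1.67141021e+00] [-0.13795186  0.01460497 -0.15242032] 0.5275553635953122
```

View pics/v3.png

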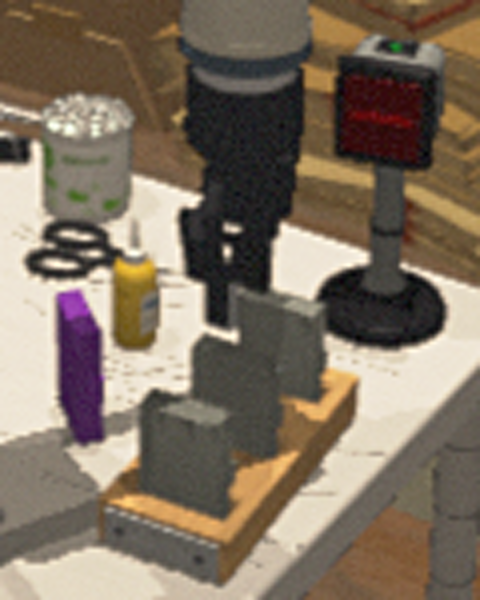

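The near tin is seated upright again at crop (190,450), and the gripper is over the middle tin.

Call:
carry_out(delta_pos=[[0,0,0.015],[0,0,0.03],[0,0,0.045],[0,0,0.055],[0,0,0.06],[0,0,0.06]], rot=[[0,0,0],[0,0,0],[0,0,0],[0,0,0],[0,0,0],[0,0,0]])

```text
clock: 7.55
eef_pos: [464.3, -244.3, 95.0]
tcp_rot: [-3.141, -0.0, 1.67]
contact_force: [-0.7, -0.4, -0.4]
opening: 0.524
grasp_force: 0.0
```

Call:
carry_out(delta_pos=[[0,0,0],[0,0,0],[0,0,0],[0,0,0],[0,0,0]], rot=[[0,0,0],[0,0,0],[0,0,0],[0,0,0],[0,0,0]], claw=0.01, grip_force=30)

```text
clock: 8.18
eef_pos: [464.5, -244.5, 95.8]
tcp_rot: [3.141, 0.0, 1.67]
contact_force: [-3.1, -0.6, 6.9]
opening: 0.226
grasp_force: 33.8
```

Call:
carry_out(delta_pos=[[0,0,-0.004],[0,0,-0.01],[0,0,-0.016],[0,0,-0.019],[0,0,-0.019],[0,0,-0.019]], rot=[[0,0,0],[0,0,0],[0,0,0],[0,0,0],[0,0,0],[0,0,0]])

```text
clock: 8.93
eef_pos: [464.3, -244.3, 114.2]
tcp_rot: [-3.141, -0.0, 1.67]
contact_force: [0.1, -0.3, -1.9]
opening: 0.221
grasp_force: 32.7
```

Call:
carry_out(delta_pos=[[0,0,0],[0,0,0]], rot=[[0,0,0],[0,0,0]])

```text
clock: 9.18
eef_pos: [464.3, -244.2, 114.1]
tcp_rot: [-3.141, -0.0, 1.67]
contact_force: [-0.6, -0.4, -2.7]
opening: 0.223
grasp_force: 32.7
```

The middle tin reads about 2.3 N, so it's light too. I'll put it back and go to the far one.

Call:
carry_out(delta_pos=[[0,0,0.006],[0,0,0.012],[0,0,0.017],[0,0,0.019],[0,0,0.019]], rot=[[0,0,0],[0,0,0],[0,0,0],[0,0,0],[0,0,0]])

```text
clock: 9.8
eef_pos: [464.2, -244.2, 95.7]
tcp_rot: [-3.141, -0.0, 1.67]
contact_force: [-3.3, 2.5, 7.9]
opening: 0.223
grasp_force: 34.3
```

Call:
carry_out(delta_pos=[[0,0,0],[0,0,0],[0,0,0]], rot=[[0,0,0],[0,0,0],[0,0,0]], claw=0.045)

```text
clock: 10.18
eef_pos: [464.4, -244.3, 95.2]
tcp_rot: [3.142, 0.0, 1.67]
contact_force: [-0.7, 0.1, 0.4]
opening: 0.527
grasp_force: 0.0
```

Call:
carry_out(delta_pos=[[0,0,-0.01],[0,0,-0.03],[0,0,-0.05],[0,0,-0.06],[0,0.02,-0.06],[0,0.045,-0.06],[0,0.065,-0.06],[0,0.072,-0.06]], rot=[[0,0,0],[0,0,0],[0,0,0],[0,0,0],[0,0,0],[0,0,0],[0,0,0],[0,0,0]])

```text
clock: 11.18
eef_pos: [537.6, -236.7, 154.5]
tcp_rot: [-3.142, -0.0, 1.671]
contact_force: [-0.7, 0.4, -0.9]
opening: 0.529
grasp_force: 0.0
```

Call:
carry_out(delta_pos=[[0,0,0],[0,0,0.015],[0,0,0.03],[0,0,0.045],[0,0,0.055],[0,0,0.06],[0,0,0.06]], rot=[[0,0,0],[0,0,0],[0,0,0],[0,0,0],[0,0,0],[0,0,0],[0,0,0]])

```text
clock: 12.05
eef_pos: [535.9, -237.1, 95.0]
tcp_rot: [-3.141, -0.0, 1.67]
contact_force: [-0.1, 0.8, 1.0]
opening: 0.526
grasp_force: 0.0
```

Call:
carry_out(delta_pos=[[0,0,0],[0,0,0],[0,0,0],[0,0,0],[0,0,0]], rot=[[0,0,0],[0,0,0],[0,0,0],[0,0,0],[0,0,0]], claw=0.01, grip_force=40)

```text
clock: 12.68
eef_pos: [536.3, -237.3, 95.8]
tcp_rot: [3.141, 0.0, 1.67]
contact_force: [-2.0, -0.2, 5.5]
opening: 0.224
grasp_force: 41.0
```

Call:
carry_out(delta_pos=[[0,0,-0.004],[0,0,-0.01],[0,0,-0.016],[0,0,-0.019],[0,0,-0.019],[0,0,-0.019]], rot=[[0,0,0],[0,0,0],[0,0,0],[0,0,0],[0,0,0],[0,0,0]])

```text
clock: 13.42
eef_pos: [535.9, -237.1, 114.2]
tcp_rot: [-3.141, -0.0, 1.67]
contact_force: [0.3, -0.3, -5.4]
opening: 0.221
grasp_force: 39.7
```

Call:
carry_out(delta_pos=[[0,0,0],[0,0,0]], rot=[[0,0,0],[0,0,0]])

```text
clock: 13.68
eef_pos: [535.9, -237.1, 114.1]
tcp_rot: [-3.141, -0.0, 1.67]
contact_force: [0.2, -0.3, -4.6]
opening: 0.215
grasp_force: 39.7
```

The far tin reads about 5 N, so it's the full one. Before approaching the window I'll refine the scanner pose from the saved frames.

```bash
cat > scan2.py <<'E'
from h import *
from scan import win
from scipy.optimize import minimize
F={"scene":["scene0","scene2","scene3"],"top":["top0","top2"]};roi={"scene":(360,222,391,256),"top":(314,158,348,178)}
W={}
for n in F:
    a,b,c,d=roi[n];g=np.mean([cv2.imread(f"pics/{f}.png").astype(float)[b:d,a:c] for f in F[n]],0)
    e=np.clip(g[...,2]-1.25*g[...,1]-3,0,None);W[n]=np.clip(e/np.percentile(e,85 if n=="scene" else 93),0,1)
    if n=="top": print((W[n]*9).astype(int))
def cov(n,p):
    q=win(p,*p[3:5])[0] if False else win(p)[0];a,b,c,d=roi[n];m=np.zeros(((d-b)*S,(c-a)*S),np.uint8)
    cv2.fillConvexPoly(m,((proj(n,q)-[a,b]+.5)*S).astype(np.int32),1);return cv2.resize(m.astype(np.float32),(c-a,d-b),interpolation=cv2.INTER_AREA)
def run(ns):
    f=lambda p:sum(((cov(n,p)-W[n])**2).sum() for n in ns)
    p0=np.array([674,-236,.32]);R=minimize(f,p0,method="Nelder-Mead",options=dict(initial_simplex=p0+np.array([[0,0,0],[8,0,0],[0,8,0],[0,0,.15]])));print(ns,R.x,R.fun)
    return R.x,f
x,f=run(["scene"]);x2,_=run(["top"]);x3,f3=run(["scene","top"])
for a in np.arange(.1,.5,.05): 
    R=minimize(lambda q:f([q[0],q[1],a]),x[:2],method="Nelder-Mead",options=dict(initial_simplex=x[:2]+np.array([[0,0],[4,0],[0,4]])));print(round(a,2),R.x.round(1),round(R.fun,2))
E
python3 scan2.py
```

```text
[ 6.73893522e+02 -2.36260405e+02  3.31737051e-01] [-0.4  0.3  0.3  0.6  0.3 -0.2 -0.1  0.3  0.6 -0.6 -1.1  0.3]
scene only [ 6.75144786e+02 -2.35419407e+02  2.95594016e-01] [-0.4 -0.   0.2  0.5  0.2 -0.3 -0.  -0.1]
top only [ 6.73459942e+02 -2.36960005e+02  3.46350516e-01]
reel right edge rays [array([559., -68., 300.]), array([545., -65., 400.]), array([531., -63., 500.]), array([518., -60., 600.])]
scene [ 446. -134.   50.]
scene [ 495. -144.   50.]
[[0 0 0 0 0 0 0 0 0 0 0 0 0 0 0 0 0 0 0 0 0 0 0 0 0 0 0 0 0 0 0 0 0 0]
 [0 0 0 0 0 0 0 0 0 0 0 0 0 0 0 0 0 0 0 0 0 0 0 0 0 0 0 0 0 0 0 0 0 0]
 [0 0 0 0 0 0 0 0 0 0 0 0 0 0 0 0 0 0 0 0 0 0 0 0 0 0 0 0 0 0 0 0 0 0]
 [0 0 0 0 0 0 0 0 0 0 0 0 0 0 0 0 0 0 0 0 0 0 0 0 0 0 0 0 0 0 0 0 0 0]
 [0 0 0 0 0 0 0 0 0 0 0 0 0 0 0 0 0 0 0 0 0 0 0 0 0 0 0 0 0 0 0 0 0 0]
 [0 0 0 0 0 0 0 0 0 0 0 0 0 0 0 0 0 0 0 0 0 0 0 0 0 0 0 0 0 0 0 0 0 0]
 [0 0 0 0 0 0 0 0 0 0 0 0 0 0 0 0 0 0 0 0 0 0 0 0 0 9 9 9 0 0 0 0 0 0]
 [0 0 0 0 0 0 0 0 0 0 0 0 0 0 0 0 0 0 0 2 9 8 9 9 9 9 9 3 0 0 0 0 0 0]
 [0 0 0 0 0 0 0 0 0 0 0 0 0 0 2 9 9 9 9 9 9 9 7 9 9 9 0 0 0 0 0 0 0 0]
 [0 0
[... 525 characters left out ...]
 0 0 0 0 0 0 0 0 0 0 0 0 0 0 0 0 0 0]
 [0 0 0 0 0 0 0 0 0 0 0 0 0 0 0 0 0 0 0 0 0 0 0 0 0 0 0 0 0 0 0 0 0 0]
 [0 0 0 0 0 0 0 0 0 0 0 0 0 0 0 0 0 0 0 0 0 0 0 0 0 0 0 0 0 0 0 0 0 0]
 [0 0 0 0 0 0 0 0 0 0 0 0 0 0 0 0 0 0 0 0 0 0 0 0 0 0 0 0 0 0 0 0 0 0]]
['scene'] [ 6.73615520e+02 -2.36146884e+02  2.29124032e-01] 8.580803282311138
['top'] [ 6.73856436e+02 -2.37360367e+02  2.48993381e-01] 2.893420891382076
['scene', 'top'] [ 6.73657694e+02 -2.36103249e+02  2.28871008e-01] 12.793772463197541
0.1 [ 674.5 -235.5] 13.34
0.15 [ 673.8 -235.7] 9.64
0.2 [ 673.7 -235.8] 8.72
0.25 [ 673.7 -235.9] 8.83
0.3 [ 674.2 -235.8] 10.95
0.35 [ 673.5 -235.9] 13.34
0.4 [ 674.5 -235.6] 15.57
0.45 [ 674.5 -236. ] 17.82
```

The refined window pose is (673.7,-236.4) with yaw about 0.235. I'll lift the full tin and bring it in front of the window.

Call:
carry_out(delta_pos=[[0,0,-0.005],[0,0,-0.02],[0,0,-0.04],[0,0,-0.06],[0,0,-0.08],[0,0,-0.1],[0,0,-0.113],[0,0,-0.1175]], rot=[[0,0,0],[0,0,0],[0,0,0],[0,0,0],[0,0,0],[0,0,0],[0,0,0],[0,0,0]], grip_force=60)

```text
clock: 14.68
eef_pos: [536.4, -237.3, 233.1]
tcp_rot: [3.14, 0.001, 1.67]
contact_force: [-0.3, 0.9, -5.1]
opening: 0.214
grasp_force: 63.4
```

Call:
carry_out(delta_pos=[[-0.003,0.005,0],[-0.008,0.014,0],[-0.014,0.026,0],[-0.02,0.037,0],[-0.024,0.044,0],[-0.0253,0.047,0],[-0.0253,0.047,0],[-0.0253,0.047,0]], rot=[[0,0,-1],[0,0,-2.5],[0,0,-4.5],[0,0,-6],[0,0,-7],[0,0,-7.7],[0,0,-7.7],[0,0,-7.7]])

```text
clock: 15.68
eef_pos: [585.0, -257.5, 231.8]
tcp_rot: [-3.141, -0.0, 1.805]
contact_force: [0.9, -0.8, -5.8]
opening: 0.221
grasp_force: 63.4
```

```bash
python3 - <<'E'
from h import *
s=r.sense();print(s["clock"],s["eef_pos"],s["tcp_rot"],s["contact_force"],s["wrist_torque"],s["opening"],s["grasp_force"])
o=[]
a=np.mean([r.grab_frame("scene") for _ in range(3)],0);b=np.mean([r.grab_frame("top") for _ in range(2)],0)
cv2.imwrite("pics/scene4.png",a);cv2.imwrite("pics/top4.png",b);np.save("scene4.npy",a)
# predicted tin box and label overlay
t=s["tcp_rot"][2]-np.pi/2;x,y,z=s["eef_pos"]
A=cv2.resize(a,None,fx=6,fy=6,interpolation=cv2.INTER_CUBIC)
B=A.copy()
q=((proj("scene",box(0,0,z-39.7,20,57,91,(x,y,t)))+.5)*6).astype(int)
for i in range(8):
  for k in(1,2,4):
    if not i&k: cv2.line(B,q[i].tolist(),q[i|k].tolist(),(0,255,0),1)
u0,v0,u1,v1=[v*6 for v in(325,215,400,312)]
cv2.imwrite("pics/v4.png",np.hstack([B[v0:v1,u0:u1],cv2.resize(b[130:230,290:350],None,fx=5.5,fy=5.8,interpolation=cv2.INTER_CUBIC)[:v1-v0]]));print(cv2.imread("pics/v4.png").shape)
E
```

```text
15.675 [ 584.98175669 -257.49817472  231.76504519] [-3.14129868e+00 -2.39768284e-04  1.80457372e+00] [ 0.88418896 -0.78416506 -5.78223089] [-0.01002991  0.00729271 -0.0130343 ] 0.2207739908059329 63.408379554748535[ WARN:0@5.254] global loadsave.cpp:1063 imwrite_ Unsupported depth image for selected encoder is fallbacked to CV_8U.
Traceback (most recent call last):
ValueError: all the input array dimensions except for the concatenation axis must match exactly, but along dimension 0, the array at index 0 has size 582 and the array at index 1 has size 580
```

```bash
python3 - <<'E'
from h import *
a=np.load("scene4.npy");b=cv2.imread("pics/top4.png");x,y,z,t=585,-257.5,231.8,.2338
B=cv2.resize(a,None,fx=6,fy=6,interpolation=cv2.INTER_CUBIC)
q=((proj("scene",box(0,0,z-39.7,20,57,91,(x,y,t)))+.5)*6).astype(int)
for i in range(8):
  for k in(1,2,4):
    if not i&k: cv2.line(B,q[i].tolist(),q[i|k].tolist(),(0,255,0),1)
u0,v0,u1,v1=[v*6 for v in(325,215,400,312)]
cv2.imwrite("pics/v4.png",np.hstack([B[v0:v1,u0:u1],cv2.resize(b[130:230,290:350],(330,582),interpolation=cv2.INTER_CUBIC)]))
E
```

```text
[ WARN:0@0.398] global loadsave.cpp:1063 imwrite_ Unsupported depth image for selected encoder is fallbacked to CV_8U.
```

View pics/v4.png

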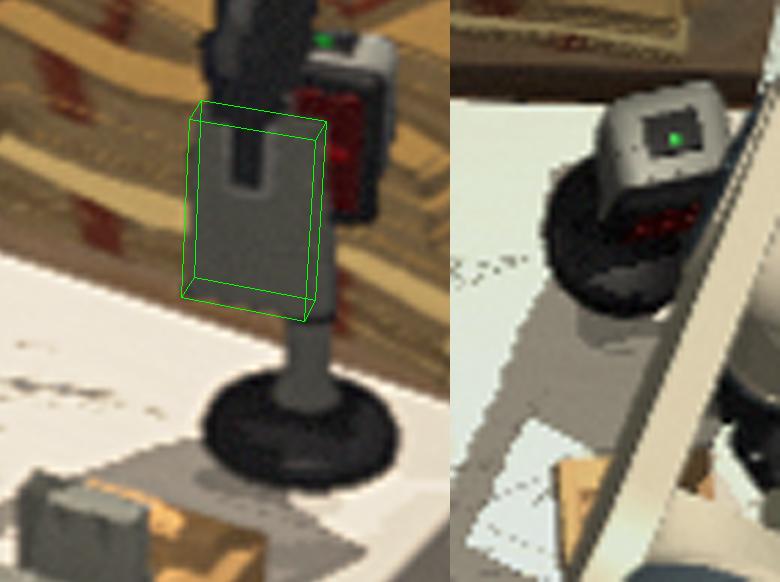

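The tin hangs upright in front of the window and matches the predicted outline within about 1 px, with the red window just behind it. A quick numeric check of its lateral offset and tilt before handing in.

```bash
python3 - <<'E'
from h import *
from scipy.optimize import minimize
a=np.load("scene4.npy")
for v in (240,246,252,258,262): print(v,a[v,350:385].mean(1).astype(int).tolist())
P=proj("scene",box(0,0,192.1,20,57,91,(585,-257.5,.2338)));print(P.round(1).tolist())
s=r.sense();print(s["clock"],s["contact_force"],s["grasp_force"],s["eef_pos"],s["qvel"].round(3))
E
```

```text
240 [89, 83, 88, 86, 86, 82, 57, 62, 68, 69, 71, 71, 84, 64, 26, 33, 31, 26, 45, 80, 84, 78, 69, 69, 68, 69, 71, 68, 69, 58, 45, 46, 45, 27, 28]
246 [105, 97, 93, 86, 83, 82, 67, 63, 70, 69, 68, 69, 79, 79, 75, 68, 61, 51, 70, 85, 77, 72, 68, 69, 69, 72, 70, 69, 58, 44, 32, 22, 26, 26, 23]
252 [127, 140, 138, 142, 149, 150, 110, 70, 71, 67, 66, 68, 66, 69, 68, 68, 69, 70, 70, 71, 68, 69, 70, 71, 69, 68, 70, 65, 68, 63, 47, 52, 45, 42, 50]
258 [82, 84, 79, 76, 73, 72, 72, 70, 71, 71, 66, 68, 67, 67, 71, 67, 70, 69, 68, 73, 69, 69, 70, 70, 69, 68, 63, 66, 66, 63, 66, 125, 146, 151, 150]
262 [89, 93, 92, 96, 96, 75, 65, 66, 64, 67, 66, 66, 68, 68, 68, 67, 69, 68, 71, 69, 71, 69, 69, 71, 70, 71, 64, 70, 69, 66, 56, 49, 55, 64, 73]
[[375.3, 268.0], [377.1, 238.0], [354.8, 264.1], [356.1, 234.4], [377.1, 264.5], [378.9, 234.7], [356.9, 260.7], [358.1, 231.3]]
15.925 [-0.44817506  0.19583967 -4.73393008] 63.41532111167908 [ 585.17309841 -257.61105003  231.90480937] [-0.001  0.001 -0.002 -0.     0.001 -0.001]
```

Call:
carry_out(delta_pos=[[0.001,0,0],[0.002,0,0],[0.002,0,0],[0.002,0,0],[0.002,0,0],[0.002,0,0],[0.002,0,0],[0.002,0,0]], rot=[[0,0,0],[0,0,0],[0,0,0],[0,0,0],[0,0,0],[0,0,0],[0,0,0],[0,0,0]])

```text
clock: 16.92
eef_pos: [584.8, -255.7, 231.8]
tcp_rot: [3.142, 0.0, 1.805]
contact_force: [0.0, -0.4, -5.7]
opening: 0.217
grasp_force: 63.4
```

```bash
python3 - <<'E'
from h import *
a=r.grab_frame("scene");s=r.sense();print(s["clock"],s["eef_pos"],s["contact_force"],s["grasp_force"])
cv2.imwrite("pics/v5.png",cv2.resize(a[205:365,220:400],None,fx=3.7,fy=3.7,interpolation=cv2.INTER_CUBIC))
E
```

```text
16.975 [ 584.81889198 -255.72218349  231.75665825] [ 0.25994773 -0.26919279 -5.35683219] 63.41584324836731
```

View pics/v5.png

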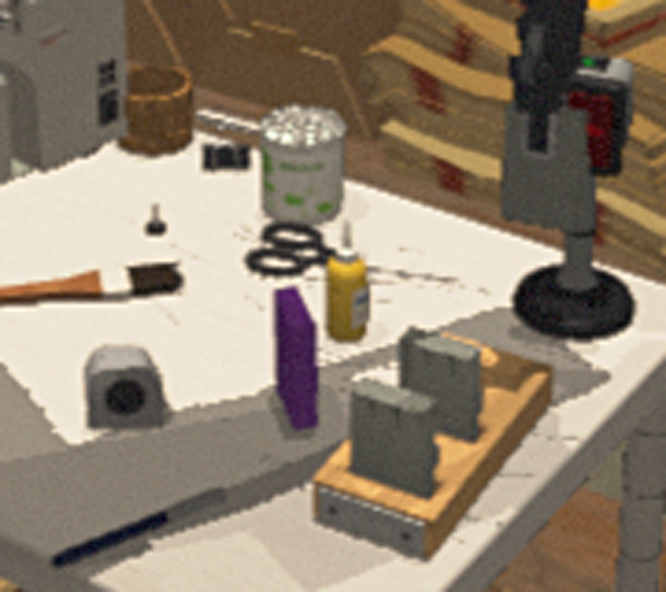

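The two light tins stand in their pockets (crop (393,440) and (440,385)). The full tin is held upright before the scanner (crop (545,170)), and the bottle, tape measure, brush and bolt haven't moved. I'm handing in.

```bash
python3 -c "from rig import r; print(r.sign_off())"
```

```text
the job is handed in; nothing more can be done
None
```

I handed the job in at about 17 s, with no result reported back: the full tin (far pocket, about 5 N) is held upright about 8 cm in front of the scanner window, and the two light tins (about 2.3 N each) stand in their pockets. The cameras can't see its label from there, so facing and centring rest on fitted positions.

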